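# Take the spent bayonet cartridge out of a countertop water filter

### The job

Remove the spent water-filter cartridge. First let the pressure out: squeeze the red trigger fully against the fixed grey grip, hold it for a moment, and let it spring back; then push the blue-handled cartridge down against its spring, turn it anticlockwise to its end stop, lift it straight out without wrenching it, and leave it standing upright in the white square tray. Leave the mug, the black canister and the soap bottle alone.

Things in the scene. Friction and masses are not known exactly. Their poses are not given: they have to be found in the camera images.
- filter_unit: White countertop water filter unit, 150 (x) x 250 (y) x 100 mm high, fixed. Origin: centre of its underside; z up. Its +y end has the socket with the cartridge, its -y end the fixed grip with the red trigger.
- trigger_pinch (a point): Middle of the stack grip + squeezed trigger, where to pinch along the unit's x; 145 mm above the counter, unit's axes. Grey grip post: 22 (x) x 26 (y) mm, x = -7 to +15 mm and up to 14 mm above this point. Red trigger: 8 mm thick, 22 wide, 54 long, hinged at the post's foot on the -x side; when free it leans to -x, its outer face here at x = -30 mm. Stack 45 mm free, 30 mm squeezed.
- trigger (a joint): Angle of the red trigger (rad): 0 free (sprung), 0.33 fully squeezed against the grip; about 6 N at the pinch point.
- socket (a point): Centre of the bayonet socket on top of its metal collar, 100 mm above the counter; unit's axes. The collar has two opposite notches (green marks) near +x and -x, up to 0.25 rad off either way: feel for the end stop. Release: push the cartridge down 5 to 8 mm to pass a tooth, turn it anticlockwise (from above) 1.2 to 2.2 rad to its end stop (lugs in the notches), lift over 50 mm.
- cartridge: Filter cartridge, about 0.2 kg, 101 mm tall, held captive by two lugs. Origin: centre of its flat foot (38 mm diameter), 51 mm above the counter when seated; z up. Lugs along its x, 54 mm tip to tip, 12 wide, 36 to 42 mm high; blue cap 52 mm diameter, 60 to 67 mm high; handle bar above it to 101 mm. Sprung down-travel 8 mm, 3 to 8 N, then solid.
- cartridge_grip (a point): Grip point in the blue handle bar on the cartridge's axis, 88 mm above its foot; axes as the cartridge. Bar 52 mm long (x), 16 mm thick (y, pinch this way), from 21 mm below to 13 mm above this point. Keep pushing while turning until the end stop is near or met; it may be let go and regrasped at any angle.
- tray: White square tray, 130 x 130 x 25 mm high, walls and floor 5 mm, fixed. Origin: centre of its underside; its floor is 5 mm above the counter.
- mug: Blue mug, 80 mm diameter, 90 mm high, handle on its +y side; bystander. Origin: centre of underside.
- canister: Black canister with a wooden lid, 90 mm diameter, 130 mm high; bystander. Origin: centre of underside.
- soap: Amber soap bottle with a black cap, 60 mm diameter, 150 mm high; bystander. Origin: centre of underside.
Mind the look-alikes: they are no part of the job. Of the things like the tray, leave any that is pink; of the rest the larger one is meant. There is more than one size of the cartridge; the job needs the larger.

How it is judged (in metres and radians):
On the way, in this order (a step that is already met when the one before it is completed fails the run):
1. the trigger is squeezed against the grip (beyond 0.24 rad) for 0.2 s, the cartridge still in its socket (value of joint trigger above 0.24 rad and z of cartridge in the frame of filter_unit below 0.06 m), for 0.2 s.
2. the trigger is let go and has sprung back (below 0.05 rad) (value of joint trigger below 0.05 rad), for 0.1 s.
3. the cartridge is turned free and lifted clear of the socket (foot above the collar) (z of cartridge in the frame of filter_unit above 0.103 m), for 0.1 s.
At the end, for the whole second after the job is handed in: The cartridge stands upright (tilt below 0.12 rad) and at rest on the floor of the tray (foot within 12 mm of the tray's underside, centre within 50 mm of the tray's centre along each tray axis), and the trigger is free (below 0.05 rad) (x of cartridge in the frame of tray between -0.05 and 0.05 m and y of cartridge in the frame of tray between -0.05 and 0.05 m and z of cartridge in the frame of tray below 0.012 m and angle between cartridge's own z axis and vertical below 0.12 rad and linear speed of cartridge below 0.03 m/s and value of joint trigger below 0.05 rad); the robot touches nothing.
It fails at once if a bystander (mug, canister, soap bottle) is moved by more than 25 mm or tipped by more than 0.3 rad (distance of any of mug, canister, soap from where it was at the start of the episode above 0.025 m or angle between any of mug, canister, soap's own z axis and vertical above 0.3 rad).
It fails at once if the cartridge is wrenched: more than 120 N between it and the unit (contact force between cartridge and filter_unit above 120 N).
It also fails if it takes over 61 s, if anything falls off the work surface, if the arm or the gripper's body presses on something with over 40 N, if the wrist force passes 120 N, or if a joint passes its speed limit or range.

### The arm

A 6-joint arm with a two-finger parallel gripper is mounted at the origin on the work surface. World frame = base frame: x ahead of the robot, y to its left, z up, the work surface at z = 0. Lengths are in m, angles in degrees, forces in N, time in s.
With the tool pointing down it reaches from about 0.375 to 0.9 m from the base axis. Payload 3.1 kg.
Tool frame: the origin (TCP) lies at the very end of the fingers, on their centre line; the grasp point (between the pads) lies behind it (bot.grip_depth is the z of the grasp point in the tool frame, in m); z points along the fingers, y is the direction in which the jaws open and shut (so a half turn about z gives the same grasp; the last joint's range is limited). The gripper opens to 87 mm and grips with 3 to 60 N. Pads are 19 mm wide; open, the fingers measure 117 mm over their backs; the gripper's body (75 mm by 190 mm) begins 51 mm behind the grasp point.
Start: joints at [-74.169, 30.224, 82.088, -0, 67.689, -10.227], TCP at [0.275, -0.561, 0.223] pointing down, gripper open.
Joint ranges: [-176.69, 176.69], [-43.24, 126.21], [12.49, 139.97], [-82, 262], [0, 151.66], [-163.58, 163.58]. Speed limits (degrees/s): [159.86, 159.86, 180, 180, 180, 180].

### API

Orientations are given as a 3x3 rotation matrix whose columns are the frame's x, y, z axes.
In Python, from rig import bot, vision gives the robot as it stands. The module is installed in compiled form; this text tells all that it offers.
- The arm moves only by the shell command python3 -m jog 'ROWS'. ROWS is JSON, a list of rows, each a list of 3 entries, a list of its own where there are three numbers: the shift along the tool's x, y, z in mm, then the turn, a rotation vector about the tool's x, y, z in degrees, then the closure, from 0 (fully open) to 1 (shut). In form: [[[dx, dy, dz], [wx, wy, wz], fingers], ...]. A call has 1 to 12 rows; each row is the pose to reach, as a shift and turn from the pose commanded when the call began, along the tool's axes at that moment; what a row does not reach only later rows make up. A row lasts 1/12 s, in which the tool goes at most 41.7 mm and 7.16 degrees, less where a joint would pass 70% of its speed; a pose out of reach is approached as far as the arm can. A call with a gripper value outside its range is refused whole. The fingers move at their own pace and stop on an object; the grip force is fixed at half the most. Time passes only in rows, so rows that repeat a pose let the fingers close. It gives the time, the measured TCP pose, the force and the opening at its end, in the units of the state.
- bot.read_state(): the state, without advancing time (a new reading comes with each control period).
- vision.capture(name): name is "side" or "top"; returns the picture (400x640x3 uint8, red, green, blue); there is no depth.
- vision.camera_info(name): a dict with "intrinsics" (3x3 intrinsics, pixels), "dist" ([k1, k2, p1, p2, k3] as OpenCV has them; the pictures are not rectified), "camera_from_world" (4x4, takes a point from world to camera coordinates). Camera axes: x right, y up, looking along -z (the intrinsics and any distortion apply to the point x, -y, -z); pixel columns grow to the right and rows downward; lengths in m; the calibration is good to about 2 mm. A picture is of the moment at which its call begins. camera_info takes no time and is no camera call.
- bot.hand_in(): hands the job in, once; it reports no verdict.
The state is a dict: "time_s": time; "joint_positions": joint angles; "qvel": joint speeds; "tau": joint torques, N m; "position": TCP position; "tcp_rot": TCP orientation; "force": force on the tool from outside, world axes, zero at the start; "moment": the same for the moment, N m; "opening": opening from 0.0 (shut) to 1.0 (fully open).
Only numpy, scipy, OpenCV 4.12 (cv2) and the standard library are available. Lean on these libraries where they do the work, as an engineer would, in place of code of your own. Each camera call takes 0.05 s, during which the arm holds its last target. There are 200 camera calls.

## Working session

There is one attempt and no reset: what is moved stays moved. The work goes in short steps, Python scripts to look and compute and a shell command to move; the robot and the scene stay as the last step left them, time stands still between calls to the robot, and variables do not carry over. Pictures are saved under pics/ and viewed, about 8 in all and at most 12, crops included, and the job is handed in when it is done.

```bash
mkdir -p pics; python3 - <<'E'
from rig import bot, vision
import cv2
for n in("side","top"):
    p=vision.capture(n); cv2.imwrite(f"pics/{n}0.png",p[:,:,::-1]); i=vision.camera_info(n); print(n,i["intrinsics"],i["dist"],i["camera_from_world"])
s=bot.read_state(); print(s,bot.grip_depth)
E
```

```text
side [[425.86521383   0.         321.36523236]
 [  0.         425.86521383 198.83585583]
 [  0.           0.           1.        ]] [0.01500926 0.         0.         0.         0.        ] [[-0.91762105 -0.39740326 -0.00650039  0.62759005]
 [ 0.24269541 -0.57319601  0.78265271 -0.20714588]
 [-0.31475474  0.71660099  0.62242467 -0.98598246]
 [ 0.          0.          0.          1.        ]]
top [[507.82720157   0.         314.33226802]
 [  0.         507.82720157 202.21649666]
 [  0.           0.           1.        ]] [-0.11182629  0.          0.          0.          0.        ] [[-0.01354528 -0.99987513 -0.00813981  0.09108858]
 [ 0.99810348 -0.01400927  0.05994323 -0.63117819]
 [-0.06004978 -0.00731242  0.9981686  -1.42686576]
 [ 0.          0.          0.          1.        ]]
{'time_s': 0.1, 'joint_positions': array([-7.41674225e+01,  3.02734214e+01,  8.21479881e+01,  3.21895731e-04,
        6.76893804e+01, -1.02273552e+01]), 'qvel': array([ 0.14617229, -0.23688692, -0.21755948,  0.09623157, -0.04428674,
        0.05333328]), 'tau': array([-8.06159660e-04, -4.40989816e+01, -1.77148980e+01,  6.35416643e-02,
        5.34126547e-02, -3.54115014e-05]), 'position': array([ 0.27441709, -0.56081244,  0.22167769]), 'tcp_rot': array([[ 8.98336039e-01,  4.39308648e-01, -5.22551207e-04],
       [ 4.39308820e-01, -8.98334177e-01,  1.86170793e-03],
       [ 3.48438785e-04, -1.90200068e-03, -9.99998130e-01]]), 'force': array([ 1.2318826 ,  0.41651991, -0.59303456]), 'moment': array([-0.02825076, -0.03283473, -0.05651234]), 'opening': 1.000829565656381} -0.0187
```

View pics/side0.png

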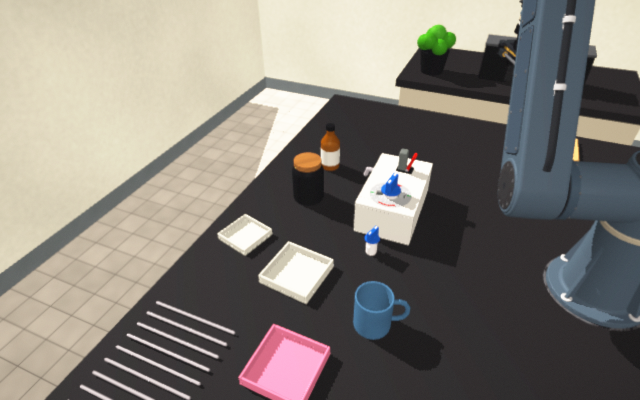

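View pics/top0.png

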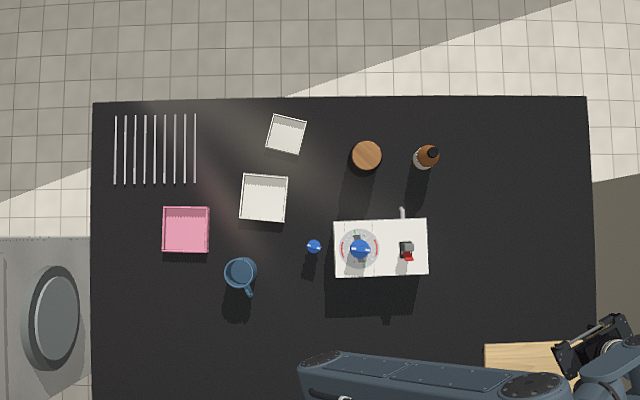

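Tray candidates: large white (264,198), small white (286,133) and pink (186,230). I choose the large white one. Cartridge candidates: the one in the unit (360,248) and a smaller loose one (314,246). I choose the one in the unit. The trigger is red at (408,256), on the grip at (407,247).

```bash
cat > h.py <<'E'
from rig import bot, vision
import cv2, numpy as np
def ray(n,uv):
    i=vision.camera_info(n); T=np.array(i["camera_from_world"]); K=np.array(i["intrinsics"]);
    p=cv2.undistortPoints(np.array([[uv]],float),K,np.array(i["dist"]))[0,0]
    R=T[:3,:3]; return -R.T@T[:3,3], R.T@np.array([p[0],-p[1],-1])
def onz(n,uv,z):
    c,d=ray(n,uv); return (c+d*(z-c[2])/d[2])
def two(a,b):
    c1,d1=ray("top",a); c2,d2=ray("side",b)
    s=np.linalg.lstsq(np.c_[d1,-d2],c2-c1,rcond=None)[0]; p,q=c1+s[0]*d1,c2+s[1]*d2
    return (p+q)/2,np.linalg.norm(p-q)
def proj(n,P):
    i=vision.camera_info(n); T=np.array(i["camera_from_world"]); q=(T[:3,:3]@np.atleast_2d(P).T).T+T[:3,3]
    return cv2.projectPoints(q*[1,-1,-1],np.zeros(3),np.zeros(3),np.array(i["intrinsics"]),np.array(i["dist"]))[0][:,0]
def blobs(m,amin=15):
    k,_,st,ce=cv2.connectedComponentsWithStats(m.astype(np.uint8)); return [(st[j,4],ce[j].round(1),st[j,:4]) for j in range(1,k) if st[j,4]>=amin]
def rect(m,roi):
    z=np.zeros_like(m,np.uint8); x0,y0,x1,y1=roi; z[y0:y1,x0:x1]=m[y0:y1,x0:x1]
    c=max(cv2.findContours(z,cv2.RETR_EXTERNAL,cv2.CHAIN_APPROX_NONE)[0],key=cv2.contourArea)
    return cv2.minAreaRect(c),cv2.boxPoints(cv2.minAreaRect(c))
E
python3 - <<'E'
from h import *
t=cv2.imread("pics/top0.png");s=cv2.imread("pics/side0.png")
for n,im in(("top",t),("side",s)):
    b,g,r=[im[...,k].astype(int) for k in range(3)]
    print(n,"blue",blobs((b>130)&(b-r>90)&(b-g>50)),"\nred",blobs((r>130)&(r-g>80)&(r-b>80)&(g<70),8))
w=t.min(2)>130
for nm,roi,z in(("unit",(325,210,435,285),.1),("tray",(232,165,295,230),.025)):
    rr,bx=rect(w,roi); P=np.array([onz("top",q,z) for q in bx]); print(nm,rr,bx.round(1).tolist(),"\n",P.round(3).tolist(),P.mean(0).round(4),np.linalg.norm(np.diff(P,axis=0),axis=1).round(4))
c=np.hstack([cv2.resize(t[200:290,325:435],(440,360),interpolation=2),cv2.resize(s[140:240,350:440],(324,360),interpolation=2)])
cv2.imwrite("pics/crop1.png",c)
E
```

```text
top blue [(np.int32(228), array([359.5, 248. ]), array([351, 239,  19,  19], dtype=int32)), (np.int32(117), array([313.5, 245.7]), array([307, 240,  14,  13], dtype=int32))] 
red [(np.int32(22), array([408.3, 258.3]), array([405, 256,   8,   5], dtype=int32))]
side blue [(np.int32(266), array([391. , 186.8]), array([381, 174,  20,  22], dtype=int32)), (np.int32(171), array([372.2, 236.3]), array([364, 227,  16,  17], dtype=int32))] 
red [(np.int32(50), array([412.2, 160. ]), array([407, 153,  11,  17], dtype=int32))]
unit ((380.3791809082031, 243.29061889648438), (64.92552947998047, 93.47319030761719), 87.66268920898438) [[332.3999938964844, 212.8000030517578], [425.79998779296875, 208.89999389648438], [428.3999938964844, 273.79998779296875], [335.0, 277.6000061035156]] 
 [[0.598, 0.034, 0.1], [0.605, -0.218, 0.1], [0.431, -0.222, 0.1], [0.425, 0.029, 0.1]] [ 0.5148 -0.0942  0.1   ] [0.2522 0.1743 0.2509]
tray ((263.0824279785156, 197.06610107421875), (45.88057327270508, 46.17354965209961), 5.042450904846191) [[238.1999969482422, 218.0], [242.3000030517578, 172.10000610351562], [288.0, 176.10000610351562], [283.8999938964844, 222.10000610351562]] 
 [[0.59, 0.299, 0.025], [0.721, 0.287, 0.025], [0.708, 0.156, 0.025], [0.577, 0.169, 0.025]] [0.6489 0.228  0.025 ] [0.1318 0.1314 0.1314]
```

View pics/crop1.png

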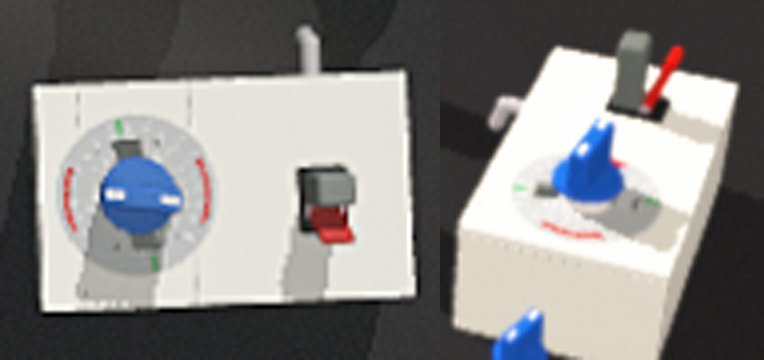

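```bash
python3 - <<'E'
from h import *
t=cv2.imread("pics/top0.png");s=cv2.imread("pics/side0.png")
w=(t.min(2)>130).astype(np.uint8); w=cv2.morphologyEx(cv2.morphologyEx(w,cv2.MORPH_CLOSE,np.ones((15,15))),cv2.MORPH_OPEN,np.ones((15,15)))
rr,bx=rect(w,(325,210,435,285)); P=np.array([onz("top",q,.1) for q in bx]); print(P.round(4).tolist(),P.mean(0),np.linalg.norm(np.diff(P,axis=0),axis=1))
c=lambda x,y:(x/4+325-.375,y/4+200-.375)
print("post",onz("top",c(328,185),.159),"collar",onz("top",c(136.5,195.5),.1))
g=lambda x,y:(x/4+325-.375,y/4+200-.375); S=lambda x,y:((x-440)/3.6+350-.36,y/3.6+140-.36)
print("bar ends", onz("top",c(107,195),.152),onz("top",c(182,202),.152), "hl",onz("top",c(115,195),.152),onz("top",c(170,201),.152))
print("green",onz("top",c(118,127),.1),onz("top",c(155,264),.1))
print("cap blue 2view",two((359.5,248),(391,186.8)), "post2", two(c(328,180),S(634,35)))
print("red2",two(c(338,236),S(677,50)))
m=bot.read_state(); print(m["tcp_rot"])
E
```

```text
[[0.577, 0.0332, 0.1], [0.5836, -0.2183, 0.1], [0.4308, -0.2211, 0.1], [0.425, 0.0293, 0.1]] [ 0.50409424 -0.09421306  0.1       ] [0.25158213 0.15276929 0.25049536]
post [ 0.5083899  -0.15401082  0.159     ] collar [ 0.5017473  -0.03542371  0.1       ]
bar ends [ 0.5040229  -0.01233736  0.152     ] [ 0.49879209 -0.06058755  0.152     ] hl [ 0.50394653 -0.01748905  0.152     ] [ 0.49955477 -0.05286126  0.152     ]
green [ 0.54773118 -0.02380998  0.1       ] [ 0.45584089 -0.0470415   0.1       ]
cap blue 2view (array([ 0.50368207, -0.03571945,  0.12182556]), np.float64(0.00010532582433743592)) post2 (array([ 0.50949829, -0.15352146,  0.16541699]), np.float64(0.004647135240089825))
red2 (array([ 0.47518722, -0.16031078,  0.15651138]), np.float64(0.0006362051517635692))
[[ 8.98336039e-01  4.39308648e-01 -5.22551207e-04]
 [ 4.39308820e-01 -8.98334177e-01  1.86170793e-03]
 [ 3.48438785e-04 -1.90200068e-03 -9.99998130e-01]]
```

```bash
python3 -m jog '[[[384,-263,0],[0,0,-65.2],0],[[384,-263,0],[0,0,-65.2],0],[[384,-263,0],[0,0,-65.2],0],[[384,-263,0],[0,0,-65.2],0],[[384,-263,0],[0,0,-65.2],0],[[384,-263,0],[0,0,-65.2],0],[[384,-263,0],[0,0,-65.2],0],[[384,-263,0],[0,0,-65.2],0],[[384,-263,0],[0,0,-65.2],0],[[384,-263,0],[0,0,-65.2],0],[[384,-263,0],[0,0,-65.2],0],[[384,-263,0],[0,0,-65.2],0]]'
```

```text
time_s: 1.1
position: [0.5057, -0.1508, 0.2223]
tcp_rot: [[-0.027, 1.0, 0.0], [1.0, 0.027, 0.003], [0.003, 0.001, -1.0]]
force: [-0.3, -1.0, -0.5]
opening: 1.002
```

```bash
python3 -m jog '[[[0,0,35],[0,0,0],0],[[0,0,35],[0,0,0],0],[[0,0,35],[0,0,0],0],[[0,0,35],[0,0,0],0]]'; python3 - <<'E'
from h import *
print({k:v for k,v in bot.read_state().items() if k in("position","tcp_rot","force")})
s=vision.capture("side")[:,:,::-1];t=vision.capture("top")[:,:,::-1]
cv2.imwrite("pics/c2.png",np.hstack([cv2.resize(t[200:290,340:430],(360,360),interpolation=2),cv2.resize(s[100:200,360:460],(400,360),interpolation=2)]))
E
```

```text
time_s: 1.43
position: [0.5037, -0.1572, 0.1878]
tcp_rot: [[-0.021, 1.0, -0.001], [1.0, 0.021, 0.0], [0.0, -0.001, -1.0]]
force: [-0.2, -0.1, 0.5]
opening: 1.004
{'position': array([ 0.50374879, -0.15719242,  0.18784767]), 'tcp_rot': array([[-2.08929159e-02,  9.99781544e-01, -5.92339304e-04],
       [ 9.99781700e-01,  2.08930289e-02,  1.85191874e-04],
       [ 1.97527179e-04, -5.88340798e-04, -9.99999807e-01]]), 'force': array([-0.24905222, -0.14813951,  0.51290138])}
```

View pics/c2.png

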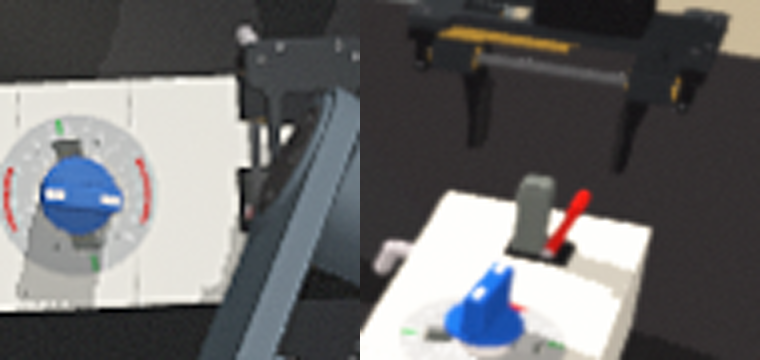

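The side crop shows the fingertips at (475,140) and (622,168), with the grip and trigger (535–585, 190) between them, so the tool is centred. Next I go down and squeeze.

```bash
python3 -m jog '[[[2,0,30],[0,0,0],0],[[2,0,50],[0,0,0],0],[[2,0,61],[0,0,0],0],[[2,0,61],[0,0,0],0],[[2,0,61],[0,0,0],0.3],[[2,0,61],[0,0,0],0.5],[[2,0,61],[0,0,0],0.6],[[2,0,61],[0,0,0],1],[[2,0,61],[0,0,0],1],[[2,0,61],[0,0,0],1],[[2,0,61],[0,0,0],1],[[2,0,61],[0,0,0],1]]' && python3 -m jog '[[[0,0,0],[0,0,0],1],[[0,0,0],[0,0,0],1],[[0,0,0],[0,0,0],1],[[0,0,0],[0,0,0],1]]'
```

```text
time_s: 2.53
position: [0.5027, -0.154, 0.1265]
tcp_rot: [[-0.022, 1.0, -0.003], [1.0, 0.022, 0.001], [0.001, -0.003, -1.0]]
force: [-4.1, 0.1, 2.1]
opening: 0.478
time_s: 2.87
position: [0.5038, -0.154, 0.1265]
tcp_rot: [[-0.022, 1.0, -0.001], [1.0, 0.022, 0.001], [0.001, -0.001, -1.0]]
force: [-2.1, 1.0, 2.1]
opening: 0.334
```

```bash
python3 -m jog '[[[0,0,0],[0,0,0],1],[[0,0,0],[0,0,0],1],[[0,0,0],[0,0,0],1],[[0,0,0],[0,0,0],1],[[0,0,0],[0,0,0],1],[[0,0,0],[0,0,0],1]]'; python3 - <<'E'
from h import *
s=vision.capture("side")[:,:,::-1]
cv2.imwrite("pics/c3.png",cv2.resize(s[100:200,360:460],(400,400),interpolation=2))
E
python3 -m jog '[[[0,0,0],[0,0,0],0],[[0,0,0],[0,0,0],0],[[0,0,0],[0,0,0],0],[[0,0,0],[0,0,0],0],[[0,0,0],[0,0,0],0],[[0,0,0],[0,0,0],0],[[0,0,0],[0,0,0],0],[[0,0,0],[0,0,0],0],[[0,0,0],[0,0,0],0],[[0,0,0],[0,0,0],0],[[0,0,0],[0,0,0],0],[[0,0,0],[0,0,0],0]]'
```

```text
time_s: 3.37
position: [0.5038, -0.1541, 0.1265]
tcp_rot: [[-0.022, 1.0, -0.0], [1.0, 0.022, 0.001], [0.001, -0.0, -1.0]]
force: [-2.8, 3.4, 2.1]
opening: 0.343
time_s: 4.42
position: [0.5043, -0.1546, 0.1267]
tcp_rot: [[-0.022, 1.0, 0.001], [1.0, 0.022, -0.0], [-0.0, 0.001, -1.0]]
force: [-0.7, 0.0, 0.2]
opening: 0.994
```

View pics/c3.png

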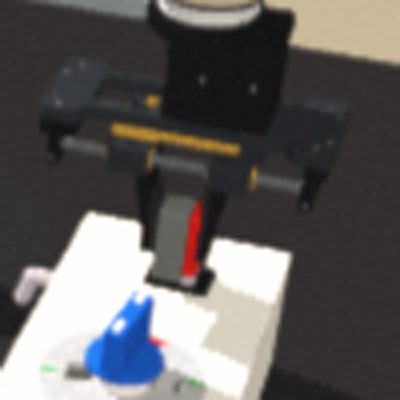

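The crop shows the red trigger (193,240) flat against the grip, with the opening at 29–30 mm, so it was fully squeezed. It is now released. Next I move to the cartridge.

```bash
python3 -m jog '[[[0,0,-40],[0,0,0],0],[[0,0,-75],[0,0,0],0],[[40,0,-75],[0,0,4],0],[[80,0,-75],[0,0,7.7],0],[[119,0,-75],[0,0,7.7],0],[[119,0,-75],[0,0,7.7],0],[[119,0,-75],[0,0,7.7],0],[[119,0,-75],[0,0,7.7],0],[[119,0,-75],[0,0,7.7],0]]'; python3 - <<'E'
from h import *
s=vision.capture("side")[:,:,::-1];t=vision.capture("top")[:,:,::-1]
cv2.imwrite("pics/c4.png",np.hstack([cv2.resize(t[200:290,340:430],(400,400),interpolation=2),cv2.resize(s[100:220,340:460],(400,400),interpolation=2)]))
E
```

```text
time_s: 5.17
position: [0.5018, -0.0366, 0.2016]
tcp_rot: [[0.113, 0.994, 0.001], [0.994, -0.113, -0.001], [-0.001, 0.001, -1.0]]
force: [-0.5, -1.1, 0.0]
opening: 0.997
```

View pics/c4.png

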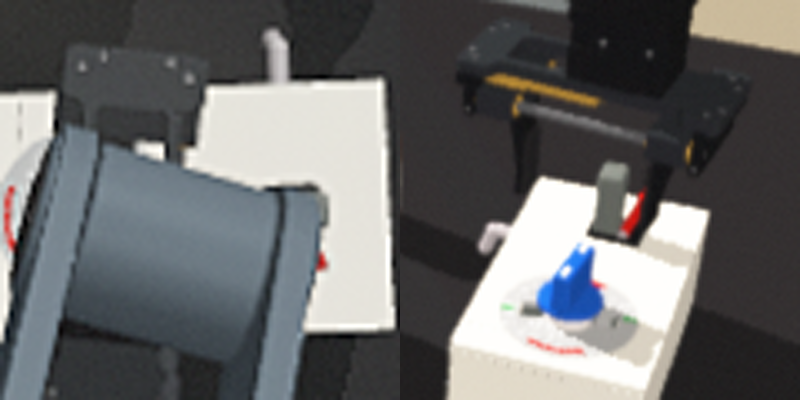

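The trigger leans free again (red at (635,215) and (322,262)), and the fingers straddle the bar at about (570,275). Next I go down and grip.

```bash
python3 -m jog '[[[0,0,38],[0,0,0],0],[[0,0,64],[0,0,0],0.2],[[0,0,76],[0,0,0],0.4],[[0,0,76],[0,0,0],0.5],[[0,0,76],[0,0,0],0.7],[[0,0,76],[0,0,0],1],[[0,0,76],[0,0,0],1],[[0,0,76],[0,0,0],1],[[0,0,76],[0,0,0],1],[[0,0,76],[0,0,0],1],[[0,0,76],[0,0,0],1],[[0,0,76],[0,0,0],1]]' && python3 -m jog '[[[0,0,0],[0,0,0],1],[[0,0,0],[0,0,0],1],[[0,0,0],[0,0,0],1],[[0,0,0],[0,0,0],1]]'
```

```text
time_s: 6.27
position: [0.5015, -0.0355, 0.1258]
tcp_rot: [[0.112, 0.994, 0.001], [0.994, -0.112, -0.0], [-0.0, 0.001, -1.0]]
force: [0.9, 0.1, 0.7]
opening: 0.247
time_s: 6.6
position: [0.5021, -0.0357, 0.1256]
tcp_rot: [[0.112, 0.994, 0.002], [0.994, -0.112, -0.0], [-0.0, 0.002, -1.0]]
force: [2.5, -1.2, -1.5]
opening: 0.181
```

Gripped: opening 0.181 is about 16 mm, which matches the bar. Now I push down gradually.

```bash
python3 -m jog '[[[0,0,2],[0,0,0],1],[[0,0,4],[0,0,0],1],[[0,0,6],[0,0,0],1],[[0,0,7],[0,0,0],1],[[0,0,7],[0,0,0],1],[[0,0,7],[0,0,0],1]]'
```

```text
time_s: 7.1
position: [0.5023, -0.0358, 0.119]
tcp_rot: [[0.112, 0.994, 0.002], [0.994, -0.112, -0.001], [-0.0, 0.002, -1.0]]
force: [1.9, 0.0, 5.5]
opening: 0.18
```

```bash
python3 -m jog '[[[0,0,1],[0,0,0],1],[[0,0,1],[0,0,-4],1],[[0,0,1],[0,0,-8],1],[[0,0,1],[0,0,-12],1],[[0,0,1],[0,0,-16],1],[[0,0,1],[0,0,-20],1],[[0,0,1],[0,0,-20],1]]'; python3 - <<'E'
from h import *
print(bot.read_state()["moment"])
E
```

```text
time_s: 7.68
position: [0.5027, -0.0356, 0.1183]
tcp_rot: [[-0.236, 0.972, 0.003], [0.972, 0.236, -0.0], [-0.001, 0.003, -1.0]]
force: [1.6, 0.5, 6.0]
opening: 0.18
[ 0.12326626 -0.53752252  0.04667773]
```

```bash
python3 -m jog '[[[0,0,0],[0,0,-6],1],[[0,0,0],[0,0,-12],1],[[0,0,0],[0,0,-18],1],[[0,0,0],[0,0,-24],1],[[0,0,0],[0,0,-30],1],[[0,0,0],[0,0,-36],1],[[0,0,0],[0,0,-42],1],[[0,0,0],[0,0,-48],1],[[0,0,0],[0,0,-54],1],[[0,0,0],[0,0,-60],1],[[0,0,0],[0,0,-66],1],[[0,0,0],[0,0,-66],1]]'; python3 - <<'E'
from h import *
s=bot.read_state();print(s["moment"],s["joint_positions"].round(1))
E
python3 -m jog '[[[0,0,0],[0,0,-4],1],[[0,0,0],[0,0,-8],1],[[0,0,0],[0,0,-12],1],[[0,0,0],[0,0,-12],1]]'; python3 - <<'E'
from h import *
s=bot.read_state();R=s["tcp_rot"];print(s["moment"],np.degrees(np.arctan2(R[1,1],R[0,1])))
E
```

```text
time_s: 8.68
position: [0.503, -0.0356, 0.1183]
tcp_rot: [[-0.984, 0.178, 0.004], [0.178, 0.984, -0.0], [-0.004, 0.0, -1.0]]
force: [2.4, 0.6, 6.3]
opening: 0.181
[ 0.23344284 -0.64705317  0.01908881] [-1.68e+01  3.02e+01  1.05e+02  1.00e-01  4.45e+01 -9.66e+01]
time_s: 9.02
position: [0.503, -0.0355, 0.1184]
tcp_rot: [[-1.0, -0.029, 0.004], [-0.029, 1.0, -0.0], [-0.004, -0.0, -1.0]]
force: [3.3, -0.6, 6.2]
opening: 0.18
[ 0.36426525 -0.66635619  0.01721135] 91.65743554212597
```

```bash
cat > m.py <<'E'
from h import *
s=bot.read_state();R=s["tcp_rot"];print(s["moment"],s["force"],np.degrees(np.arctan2(R[1,1],R[0,1])))
E
python3 -m jog '[[[0,0,0],[0,0,-3],1],[[0,0,0],[0,0,-6],1],[[0,0,0],[0,0,-8],1],[[0,0,0],[0,0,-8],1]]'; python3 m.py;  python3 -m jog '[[[0,0,0],[0,0,-2],1],[[0,0,0],[0,0,-4],1],[[0,0,0],[0,0,-4],1]]'; python3 m.py
```

```text
time_s: 9.35
position: [0.5031, -0.0355, 0.1184]
tcp_rot: [[-0.986, -0.166, 0.004], [-0.166, 0.986, -0.0], [-0.004, -0.001, -1.0]]
force: [2.2, 1.7, 7.0]
opening: 0.179
[ 0.31972073 -0.6726554  -0.04578227] [2.18478424 1.66274478 6.96314101] 99.58322873424729
time_s: 9.6
position: [0.5032, -0.0359, 0.1183]
tcp_rot: [[-0.972, -0.235, 0.004], [-0.235, 0.972, -0.001], [-0.004, -0.002, -1.0]]
force: [3.3, -0.3, 6.8]
opening: 0.181
[ 0.11635585 -0.70641862 -0.08712943] [ 3.31807863 -0.32466721  6.77480774] 103.56987679483653
```

```bash
python3 -m jog '[[[0,0,0],[0,0,-2],1],[[0,0,0],[0,0,-2],1],[[0,0,0],[0,0,-2],1]]'; python3 m.py;  python3 -m jog '[[[0,0,0],[0,0,-2],1],[[0,0,0],[0,0,-2],1],[[0,0,0],[0,0,-2],1]]'; python3 m.py
```

```text
time_s: 9.85
position: [0.5034, -0.0361, 0.1184]
tcp_rot: [[-0.964, -0.266, 0.005], [-0.266, 0.964, -0.001], [-0.004, -0.002, -1.0]]
force: [3.0, -0.1, 6.3]
opening: 0.182
[-0.03549988 -0.68759019 -0.42982512] [ 2.96934377 -0.11193644  6.26633354] 105.4159703616055
time_s: 10.1
position: [0.5033, -0.0361, 0.1184]
tcp_rot: [[-0.955, -0.298, 0.005], [-0.298, 0.955, -0.0], [-0.004, -0.002, -1.0]]
force: [2.7, -1.6, 6.9]
opening: 0.188
[-0.04870546 -0.68419821 -0.70094656] [ 2.73867562 -1.62881033  6.94781364] 107.3381316620493
```

The end stop is met: the moment climbs to −0.70 N m at about 105°, agreeing with the green marks. I back off 2.5° and lift gently.

```bash
python3 -m jog '[[[0,0,0],[0,0,2.5],1],[[0,0,-2],[0,0,2.5],1],[[0,0,-4],[0,0,2.5],1],[[0,0,-6],[0,0,2.5],1],[[0,0,-8],[0,0,2.5],1],[[0,0,-10],[0,0,2.5],1],[[0,0,-12],[0,0,2.5],1]]'; python3 m.py
```

```text
time_s: 10.68
position: [0.5024, -0.0361, 0.1287]
tcp_rot: [[-0.966, -0.26, 0.002], [-0.26, 0.966, -0.001], [-0.002, -0.001, -1.0]]
force: [5.6, -2.5, -8.4]
opening: 0.183
[-0.53402736 -1.45676033 -0.1880849 ] [ 5.64703708 -2.54574011 -8.44355314] 105.0732936273325
```

```bash
python3 -m jog '[[[0,0,-1.5],[0,0,0],1],[[0,0,-3],[0,0,0],1],[[0,0,-3],[0,0,0],1]]'; python3 m.py
```

```text
time_s: 10.93
position: [0.5022, -0.0358, 0.132]
tcp_rot: [[-0.965, -0.261, 0.002], [-0.261, 0.965, -0.001], [-0.001, -0.001, -1.0]]
force: [4.7, -1.3, -4.6]
opening: 0.182
[-0.20216695 -1.25489232  0.01612402] [ 4.65927814 -1.33941758 -4.64836557] 105.11530766173117
```

It moves freely with a low force. I lift about 75 mm more, then check with a picture.

```bash
python3 -m jog '[[[0,0,-4],[0,0,0],1],[[0,0,-8],[0,0,0],1],[[0,0,-13],[0,0,0],1],[[0,0,-18],[0,0,0],1],[[0,0,-23],[0,0,0],1],[[0,0,-29],[0,0,0],1],[[0,0,-36],[0,0,0],1],[[0,0,-44],[0,0,0],1],[[0,0,-53],[0,0,0],1],[[0,0,-63],[0,0,0],1],[[0,0,-75],[0,0,0],1],[[0,0,-75],[0,0,0],1]]'; python3 m.py;python3 - <<'E'
from h import *
s=vision.capture("side")[:,:,::-1]
cv2.imwrite("pics/c5.png",cv2.resize(s[60:280,240:480],(600,550),interpolation=2))
E
```

```text
time_s: 11.93
position: [0.5, -0.0347, 0.2091]
tcp_rot: [[-0.966, -0.26, -0.002], [-0.26, 0.966, 0.001], [0.001, 0.001, -1.0]]
force: [1.2, 0.1, -2.0]
opening: 0.183
[ 0.10179156 -0.16662812  0.02064161] [ 1.24089661  0.1265366  -2.01322436] 105.08722229337086
```

View pics/c5.png

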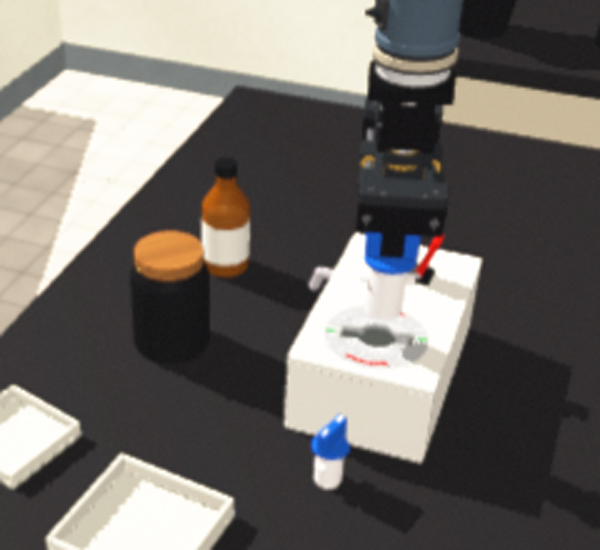

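The picture shows the cartridge at (388,290) upright in the gripper, clear of the socket. The trigger (430,255) is free and the bystanders are untouched. Next I carry it to the tray.

```bash
python3 -m jog '[[[-8,8,-3],[0,0,0],1],[[-25,25,-6],[0,0,0],1],[[-45,46,-6],[0,0,0],1],[[-66,67,-6],[0,0,0],1],[[-87,88,-6],[0,0,0],1],[[-108,109,-6],[0,0,0],1],[[-129,131,-6],[0,0,0],1],[[-150,152,-6],[0,0,0],1],[[-171,173,-6],[0,0,0],1],[[-190,193,-6],[0,0,0],1],[[-204,207,-6],[0,0,0],1],[[-212,215,-6],[0,0,0],1]]' && python3 -m jog '[[[0,0,0],[0,0,0],1],[[0,0,10],[0,0,0],1],[[0,0,28],[0,0,0],1],[[0,0,48],[0,0,0],1],[[0,0,68],[0,0,0],1],[[0,0,85],[0,0,0],1],[[0,0,95],[0,0,0],1],[[0,0,100],[0,0,0],1],[[0,0,100],[0,0,0],1],[[0,0,100],[0,0,0],1]]'; python3 m.py; python3 - <<'E'
from h import *
s=vision.capture("side")[:,:,::-1]; cv2.imwrite("pics/c6.png",cv2.resize(s[140:340,220:420],(500,500),interpolation=2))
E
```

```text
time_s: 12.98
position: [0.6496, 0.2306, 0.2119]
tcp_rot: [[-0.965, -0.262, -0.003], [-0.262, 0.965, 0.001], [0.003, 0.002, -1.0]]
force: [0.3, -0.5, -2.8]
opening: 0.179
time_s: 13.82
position: [0.6504, 0.2267, 0.1139]
tcp_rot: [[-0.966, -0.259, 0.0], [-0.259, 0.966, -0.0], [-0.0, -0.0, -1.0]]
force: [1.1, 0.4, -1.3]
opening: 0.184
[ 0.12866922 -0.10705673 -0.00848531] [ 1.10202499  0.42471595 -1.26344252] 105.01822788901019
```

View pics/c6.png

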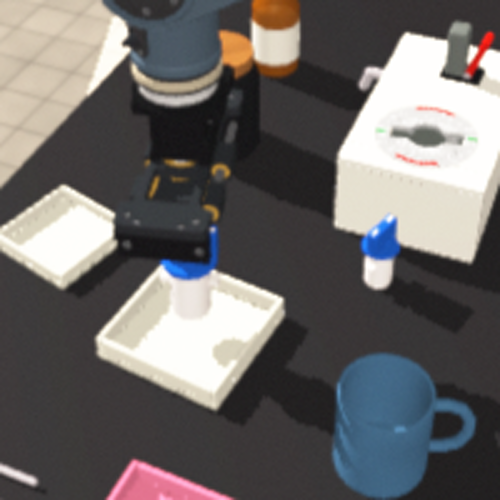

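The cartridge (190,290) hangs upright over the large white tray, with its foot about 34 mm above the floor. I lower it gently.

```bash
python3 -m jog '[[[0,0,6],[0,0,0],1],[[0,0,14],[0,0,0],1],[[0,0,21],[0,0,0],1],[[0,0,27],[0,0,0],1],[[0,0,30],[0,0,0],1],[[0,0,32],[0,0,0],1],[[0,0,33],[0,0,0],1],[[0,0,33],[0,0,0],1],[[0,0,33],[0,0,0],1]]'; python3 m.py
```

```text
time_s: 14.62
position: [0.6505, 0.2272, 0.0807]
tcp_rot: [[-0.966, -0.26, 0.001], [-0.26, 0.966, 0.0], [-0.001, -0.0, -1.0]]
force: [-0.6, 1.0, -2.7]
opening: 0.18
[ 0.14374707 -0.14703455  0.01495169] [-0.60234043  1.01224286 -2.74913552] 105.06038532999382
```

```bash
python3 -m jog '[[[0,0,1],[0,0,0],1],[[0,0,1],[0,0,0],1],[[0,0,1],[0,0,0],1]]'; python3 m.py;python3 -m jog '[[[0,0,0.8],[0,0,0],1],[[0,0,0.8],[0,0,0],1],[[0,0,0.8],[0,0,0],1]]'; python3 m.py
```

```text
time_s: 14.87
position: [0.6503, 0.2272, 0.0798]
tcp_rot: [[-0.966, -0.26, 0.0], [-0.26, 0.966, 0.0], [-0.0, -0.0, -1.0]]
force: [0.4, -0.2, -2.3]
opening: 0.182
[ 0.12893375 -0.13501073  0.0182603 ] [ 0.41777584 -0.15320197 -2.27326185] 105.05928010985261
time_s: 15.12
position: [0.6506, 0.2273, 0.0796]
tcp_rot: [[-0.966, -0.26, 0.001], [-0.26, 0.966, 0.0], [-0.001, -0.0, -1.0]]
force: [-0.7, -0.4, 2.0]
opening: 0.18
[ 0.15634479  0.11016751 -0.05339087] [-0.65982711 -0.3592084   2.03019969] 105.05694771733532
```

Contact: the vertical force went from −2.3 to +2 N. I release and rise straight up.

```bash
python3 -m jog '[[[0,0,0],[0,0,0],0.75],[[0,0,0],[0,0,0],0.6],[[0,0,0],[0,0,0],0.4],[[0,0,0],[0,0,0],0.2],[[0,0,0],[0,0,0],0],[[0,0,0],[0,0,0],0],[[0,0,0],[0,0,0],0],[[0,0,0],[0,0,0],0],[[0,0,0],[0,0,0],0],[[0,0,0],[0,0,0],0],[[0,0,0],[0,0,0],0]]' && python3 -m jog '[[[0,0,-10],[0,0,0],0],[[0,0,-30],[0,0,0],0],[[0,0,-60],[0,0,0],0],[[0,0,-90],[0,0,0],0],[[0,0,-120],[0,0,0],0],[[0,0,-140],[0,0,0],0],[[0,0,-140],[0,0,0],0],[[0,0,-140],[0,0,0],0],[[0,0,-140],[0,0,0],0]]'; python3 - <<'E'
from h import *
s=vision.capture("side")[:,:,::-1]; cv2.imwrite("pics/c7.png",cv2.resize(s[120:340,200:440],(600,550),interpolation=2))
im=s; b,g,r=[im[...,k].astype(int) for k in range(3)]
for a in blobs((b>130)&(b-r>90)&(b-g>50)): print(a, onz("side",a[1],.005+.078))
E
```

```text
time_s: 16.03
position: [0.6502, 0.2272, 0.0787]
tcp_rot: [[-0.966, -0.26, -0.0], [-0.26, 0.966, -0.0], [0.0, -0.0, -1.0]]
force: [-0.5, 0.3, -0.6]
opening: 0.923
time_s: 16.78
position: [0.6493, 0.227, 0.2181]
tcp_rot: [[-0.966, -0.26, -0.002], [-0.26, 0.966, -0.0], [0.002, 0.0, -1.0]]
force: [-0.1, -0.9, -0.1]
opening: 1.0
(np.int32(171), array([372.1, 236.3]), array([364, 227,  16,  17], dtype=int32)) [0.5012457  0.11867975 0.083     ]
(np.int32(422), array([295. , 250.5]), array([283, 240,  24,  23], dtype=int32)) [0.64837124 0.2321417  0.083     ]
```

View pics/c7.png

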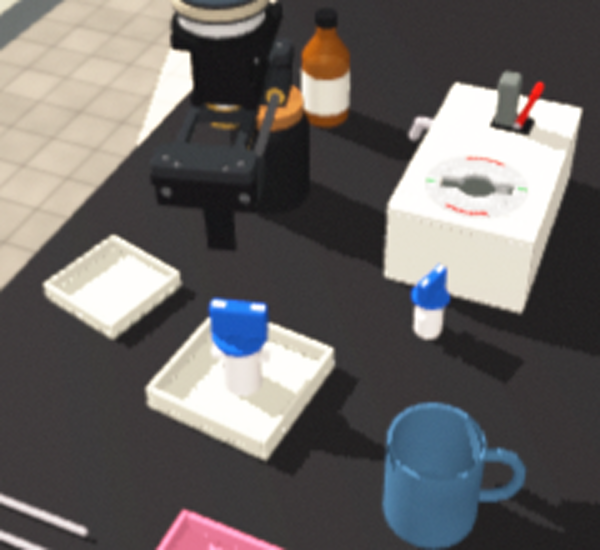

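The cartridge stands upright mid-tray at (240,350), the trigger (530,105) is free, and the hand is clear. I hand in.

```bash
python3 -c "
from rig import bot
print(bot.hand_in())"
```

```text
the job is handed in; nothing more can be done
None
```

The spent cartridge is out of the filter unit and standing upright in the large white tray. I handed the job in at about 17 s of the 61 s allowed; no verdict was reported.

- **Trigger:** I squeezed it flat against the grip (stack about 30 mm) for more than 0.5 s. I then let it go, and it is leaning free in the last picture.
- **Release:** I pushed the cartridge down about 7 mm and turned it about 111° anticlockwise. The end stop showed at the angle the green marks predicted, with the turning moment rising to 0.7 N m. I backed off 2.5° and lifted it straight out. At the end of the first lift step the upward pull read about 8 N, and it fell to about 2 N once the cartridge was clear.
- **Placing:** I lowered it until the floor took its weight, then released it and rose clear. The side camera puts it about 4 mm from the tray centre, where ±50 mm is allowed. The foot should be on the floor at about 5 mm, judging by the tool height and the contact force.
- **Bystanders:** The mug, canister and soap bottle look undisturbed in the pictures. I did not measure their positions again.

No check failed or disagreed.

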